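Load a hex sleeve the right way round and index the swing jig under the drill

ROBOT

A 6-joint arm with a two-finger parallel gripper is mounted at the origin on a cart in front of the work surface, level with it; the furniture and walls round the work are solid. World frame = base frame: x ahead of the robot, y to its left, z up, the work surface at z = 0. Lengths are in m, angles in rad, forces in N, time in s.
With the tool pointing down it reaches from about 0.35 to 0.775 m from the base axis. Payload 5.5 kg.
Tool frame: the origin (TCP) lies at the very end of the fingers, on their centre line; the grasp point (between the pads) lies 19 mm behind it (env.grip_point_offset is the distance from the TCP to the grasp point, in m); z points along the fingers, y is the line along which they close (so a half turn about z gives the same grasp; the last joint's range is limited). The gripper opens to 85 mm and grips with 20 to 120 N. Pads are 22 mm wide; open, the fingers measure 114 mm over their backs; the gripper's body (76 mm by 85 mm) begins 54 mm behind the grasp point. The pads swing forward as they close: fully open they stand 13 mm farther back than shut.
Start: joints at [-1.251, 0.313, 0.046, 1.304, 0, 1.431], TCP at [0.255, -0.515, 0.194] pointing down, gripper open.
Joint ranges: [-2.76, 2.76], [-0.86, 1.69], [-1.03, 1.26], [-2.2, 2.34], [-1.47, 1.5], [-3.14, 3.14]. Speed limits (rad/s): [2.57, 2.57, 3.14, 3.14, 3.14, 3.14].

INTERFACE

Orientations are given as a unit quaternion [w, x, y, z].
In Python, from workcell import sensors, imaging, workorder, env gives the robot as it stands.
- The arm moves only by the shell command python3 -m handwheel 'ROWS' [FORCE]. ROWS is JSON, a list of rows, each a list of 5 numbers: the shift along the tool's x, y, z in mm, then the turn about the tool's z in rad, then the opening, from 0 (shut) to 1 (fully open). A call has 1 to 8 rows; each row is the pose to reach, as a shift and turn from the pose commanded when the call began, along the tool's axes at that moment; what a row does not reach only later rows make up. A row lasts 1/10 s, in which the tool goes at most 50 mm and 8.59 degrees, less where a joint would pass 70% of its speed; a pose out of reach is approached as far as the arm can. A call with a gripper value outside its range is refused whole. The fingers move at their own pace and stop on an object; FORCE is the grip in N (left out, the last holds). Time passes only in rows, so rows that repeat a pose let the fingers close. It gives the time, the measured TCP pose, the force, the opening and the grip force at its end, in the units of the state.
- sensors.get_state(): the state, without advancing time (a new reading comes with each control period).
- imaging.read_camera(name): name is "scene" or "top"; returns a dict with "color" (384x512x3 uint8, blue, green, red), "z_map" (384x512 float32, m along the optical axis (not along the pixel's ray), 0 where there is no reading), "fx", "fy", "cx", "cy" (pixels), "xyz" and "rotation" of the camera in the world. Camera axes: x right, y down, z forward; pixel columns grow to the right and rows downward; lengths in m; the calibration is good to about 2 mm. A picture is of the moment at which its call begins.
- workorder.hand_in(): hands the job in; it is judged then, once.
The state is a dict: "clock": time; "joint_pos": joint angles; "qvel": joint speeds; "tau": joint torques, N m; "tcp_pos": TCP position; "orientation": TCP orientation; "wrist_force": force on the tool from outside, world axes, zero at the start; "ft_torque": the same for the moment, N m; "finger_gap": finger opening in m; "grip_force": force on a finger pad.
Only numpy, scipy, OpenCV 4.12 (cv2) and the standard library are available. Lean on these libraries where they do the work, as an engineer would, in place of code of your own. Each camera call takes 0.05 s, during which the arm holds its last target. There are 200 camera calls.

TASK

The small swing jig is to be made ready for cross-drilling: take the steel hex sleeve at the rack's left end (the one nearer the jig) and lay it in the jig's V nest, pushed fully home against the end wall, with the nest in its open loading position. The sleeve's two ends look alike, but only the deep socket goes all the way over the nest's locating stub, so feel gently whether it goes home and turn the sleeve end for end if it stops short. Then draw the red spring index pin, swing the arm under the drill bush and let the pin drop fully into the next hole; leave the second sleeve in its place on the rack.

Things in the scene. Friction and masses are not known exactly. Their poses are not given: they have to be found in the camera images.
- sleeve_a: grey steel hex sleeve, 60 mm long, 32 across flats, 37 across corners, 180 g; origin at its centre, y along it, z up. Lies corner down in a V; its two upright flats (the 32 mm grip) reach 9 mm above and below centre. Both ends show the same 18 mm hex socket, one 30 mm deep, one only 14 mm (solid steel between); which is which differs from piece to piece and is not told by these axes
- sleeve_b: a second sleeve, alike to the eye: same sizes, origin and axes as sleeve_a, its deep end again unknown. Either of the two may be the one at the rack's left end
- rack_front (a point): centre, within 5 mm along the rack, of the sleeve at the rack's left end (towards +y, nearer the jig): the one to use. The rack is a fixed wooden bar, 56 x 196 mm, with a V groove along its y axis; the sleeve's axis lies 36.5 mm above the bench. Below this point: groove bottom 18.5 mm, groove shoulders 10.5 mm. End stops 28 mm high stand 46 mm from this point (left) and 134 mm (right)
- rack_spare (a point): centre of the other sleeve, at the rack's right end, 88 mm from rack_front; that sleeve stays there
- nest (a point): where the sleeve's centre is when fully home in the nest, 51.5 mm above the bench. Turns with the arm: +y along the nest towards end wall and pivot, 46 mm away; z up. The nest is a V groove 62 mm long (bottom 18.5 mm, shoulders 10.5 mm below this point), open above, beside and at its outer -y end. In the loading position -y points to the jig's right, towards the rack
- stub_tip (a point): nose of the locating stub: a round bar of 12 mm, 24 mm long, rounded at the nose, on the nest's centre line, standing out of the end wall along -y of the nest (this point is 6 mm on the wall side of point nest). The wall is 34 mm wide, its top 14 mm above this point. A deep socket goes over the stub until the sleeve meets the wall; a shallow one stops on the nose, 10 mm short
- index_knob (a point): middle of the red knob of the spring index pin, on the arm's other end, 56 mm from the pivot: round, 26 mm across, 10 mm above and below this point, which is 58 mm above the bench with the pin down. A fixed steel collar of 25 mm begins 11 mm below this point. The pin is drawn straight up by the knob, and the arm can be swung by it
- jig_pivot (a point): vertical axis of the arm, at the top of the fixed steel index plate (140 mm across, on a grey foot of 164 mm), 18 mm above the bench. x points to the jig's back, where a post (19 mm thick, 94 high) 99 mm off carries a bar over the drilling place with the brass drill bush, 77 to 97 mm above the bench. Two index holes 56 mm from the axis: on its +y side (loading), on its -x side (drilling)
- drill_jig: the whole jig, bolted down, with its arm; origin on the bench under the pivot, axes as those of jig_pivot
- swing_arm (a joint): angle of the arm about the pivot: 0 in the loading position, growing anticlockwise seen from above, 1.571 with the nest under the drill bush and the pin over the drilling hole. Stops at -0.10 and 1.67. Turns lightly once the pin is drawn; about 1 degree of play with the pin in a hole
- index_pin (a joint): how far the pin is drawn up: 0 fully down in a hole, 0.009 when it just clears or rides on the index plate, 0.014 at its upper stop. A spring pulls it down with 4 N at 0 and 7 N at the top
Things that resemble listed ones, but are neither listed nor needed, are in the scene too. What is shaped like the sleeve_a but black or turquoise is not meant.

How it is judged:
By the outcome, as a careful person would: the job done as asked, in the order asked, and still so for the second after the job is handed in, with the robot touching nothing.
It also fails if it takes over 67 s, if anything falls off the work surface, if the arm or the gripper's body presses on something with over 40 N, if the wrist force passes 120 N, or if a joint passes its speed limit or range.

## Working session

There is one attempt and no reset: what is moved stays moved. The work goes in short steps, Python scripts to look and compute and a shell command to move; the robot and the scene stay as the last step left them, time stands still between calls to the robot, and variables do not carry over. Pictures are saved under pics/ and viewed, at most 10 in all, crops included, and the job is handed in when it is done.

```bash
ls; mkdir -p pics; python3 - <<'E'
from workcell import sensors, imaging, env
import cv2,numpy as np
s=sensors.get_state();print({k:np.round(v,3).tolist() for k,v in s.items()},env.grip_point_offset)
for n in("scene","top"):
    c=imaging.read_camera(n);cv2.imwrite(f"pics/{n}0.png",c["color"]);np.savez(f"{n}0.npz",**c)
    print(n,c["fx"],c["fy"],c["cx"],c["cy"],c["xyz"],np.round(c["rotation"],3).tolist())
E
```

```text
pics
{'clock': 0.0, 'joint_pos': [-1.251, 0.314, 0.045, 1.304, 0.0, 1.431], 'qvel': [0.0, 0.0, 0.0, -0.0, -0.001, -0.001], 'tau': [0.001, -48.063, 29.853, 0.019, -0.0, -0.0], 'tcp_pos': [0.255, -0.515, 0.193], 'orientation': [-0.001, 0.974, 0.228, -0.0], 'wrist_force': [0.344, -0.025, 0.547], 'ft_torque': [-0.027, -0.013, -0.009], 'grip_force': 0.0, 'finger_gap': 0.086} 0.0187
scene 383.44115914211375 383.44115914211375 257.25612291049066 190.9853528428114 [ 0.09875787 -0.79072804  0.60277997] [-0.48, 0.853, -0.176, 0.107]
top 370.6341046840637 370.6341046840637 258.83669422867587 185.49715000102094 [0.38565551 0.03734932 0.98398844] [0.017, -0.705, 0.708, -0.035]
```

View pics/top0.png

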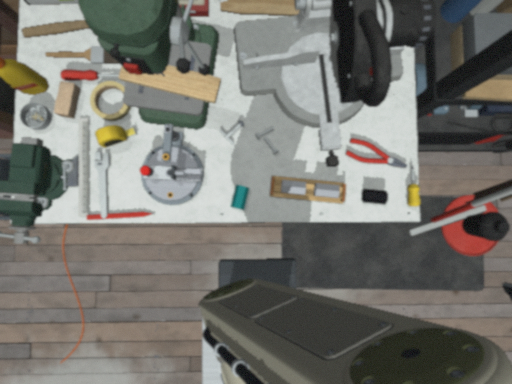

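View pics/scene0.png

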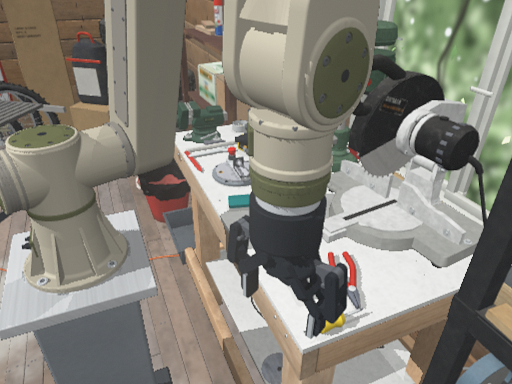

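The top view shows the jig disc at about (172,172), its red knob at (145,171), and the rack with two sleeves at about (308,189). I'll zoom in and measure.

```bash
cat > h.py <<'E'
import numpy as np,cv2
from scipy.spatial.transform import Rotation as R
from workcell import imaging,sensors
def cam(n):return imaging.read_camera(n)
def rot(c):
    w,x,y,z=c["rotation"];return R.from_quat([x,y,z,w]).as_matrix()
def plane(c,u,v,z):
    d=rot(c)@np.array([(u-c["cx"])/c["fx"],(v-c["cy"])/c["fy"],1]);o=np.array(c["xyz"]);return o+d*(z-o[2])/d[2]
def proj(c,p):
    q=rot(c).T@(np.array(p)-c["xyz"]);return q[0]/q[2]*c["fx"]+c["cx"],q[1]/q[2]*c["fy"]+c["cy"]
def cloud(c):
    v,u=np.mgrid[0:384,0:512];Z=c["z_map"]
    P=np.stack([(u-c["cx"])/c["fx"]*Z,(v-c["cy"])/c["fy"]*Z,Z],-1)@rot(c).T+c["xyz"];return P
def redknob(c,z=.068):
    b,g,r=[c["color"][...,i].astype(int) for i in range(3)]
    m=((r>120)&(r>2*g)&(r>2*b)).astype(np.uint8)
    n,l,s,ce=cv2.connectedComponentsWithStats(m)
    return [(s[i].tolist(),ce[i].round(1).tolist(),plane(c,*ce[i],z).round(4).tolist()) for i in range(1,n) if s[i][4]>20]
E
python3 - <<'E'
from h import *
c=dict(np.load("top0.npz"))
for k in redknob(c):print(k)
P=cloud(c)
b,g,r=[c["color"][...,i].astype(int) for i in range(3)]
print("row 188 z/color")
for u in range(268,350,2):
    print(u,P[188,u].round(3).tolist(),c["color"][188,u].tolist(),end=" | ")
im=np.hstack([cv2.resize(c["color"][120:212,130:215],None,fx=4.5,fy=4.5,interpolation=cv2.INTER_CUBIC),cv2.resize(c["color"][150:242,265:350],None,fx=4.5,fy=4.5,interpolation=cv2.INTER_CUBIC)])
cv2.imwrite("pics/z.png",im)
E
```

```text
([124, 63, 13, 7, 62], [130.1, 66.1], [0.7554, 0.3361, 0.068])
([62, 71, 35, 9, 260], [79.2, 74.6], [0.7328, 0.4618, 0.068])
([347, 139, 41, 24, 277], [368.7, 152.9], [0.5345, -0.2634, 0.068])
([141, 166, 9, 9, 70], [145.1, 170.2], [0.4919, 0.294, 0.068])
([446, 195, 28, 16, 190], [459.4, 201.9], [0.4104, -0.4889, 0.068])
([486, 203, 11, 10, 69], [490.5, 207.7], [0.3955, -0.5674, 0.068])
([452, 206, 20, 9, 28], [463.1, 209.7], [0.3909, -0.4975, 0.068])
([108, 212, 40, 6, 132], [126.6, 214.5], [0.383, 0.3369, 0.068])
([88, 215, 12, 4, 40], [93.3, 216.4], [0.3789, 0.4172, 0.068])
([442, 221, 54, 35, 965], [465.3, 240.2], [0.3152, -0.4997, 0.068])
row 188 z/color
268 [0.451, -0.013, -0.001] [152, 155, 150] | 270 [0.449, -0.016, 0.029] [106, 113, 120] | 272 [0.449, -0.022, 0.029] [51, 78, 106] | 274 [0.45, -0.028, 0.018] [68, 96, 115] | 276 [0.45, -0.032, 0.024] [79, 109, 128] | 278 [0.45, -0.038, 0.018] [75, 106, 124] | 280 [0.45, -0.043, 0.022] [81, 102, 116] | 282 [0.448, -0.045, 0.052] [106, 106, 106] | 284 [0.448, -0.051, 0.051] [110, 106, 104] | 286 [0.448, -0.055, 0.054] [112, 108
[... 685 characters left out ...]
, -0.136, 0.054] [146, 141, 139] | 320 [0.447, -0.141, 0.054] [140, 136, 133] | 322 [0.448, -0.147, 0.05] [137, 134, 128] | 324 [0.447, -0.152, 0.052] [137, 133, 129] | 326 [0.448, -0.158, 0.05] [133, 130, 126] | 328 [0.447, -0.162, 0.052] [131, 128, 125] | 330 [0.447, -0.168, 0.051] [133, 129, 124] | 332 [0.447, -0.172, 0.053] [130, 127, 122] | 334 [0.447, -0.177, 0.053] [131, 129, 123] | 336 [0.447, -0.183, 0.051] [132, 127, 124] | 338 [0.447, -0.188, 0.051] [129, 131, 132] | 340 [0.449, -0.2, 0.024] [120, 157, 177] | 342 [0.449, -0.205, 0.025] [93, 131, 158] | 344 [0.449, -0.21, 0.026] [79, 111, 149] | 346 [0.451, -0.222, 0.0] [172, 183, 187] | 348 [0.451, -0.227, 0.001] [208, 212, 206] |
```

View pics/z.png

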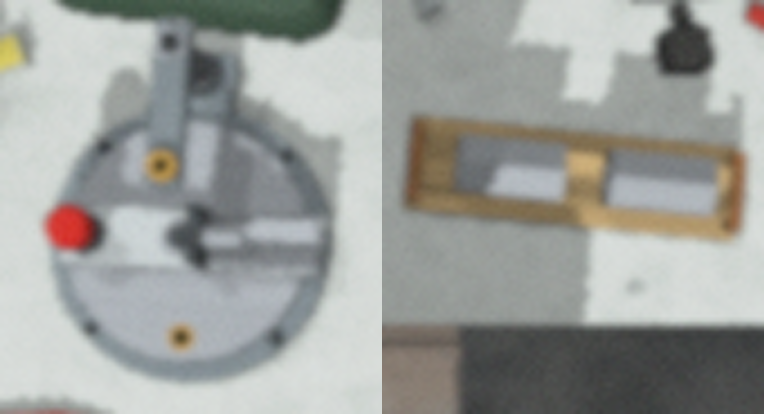

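The crops show the knob at (145,170), the bush at about (165.6,156.7), the drilling hole at about (170,195) and the nest to the right of the pivot. The left sleeve spans u of about 281–304.

```bash
python3 - <<'E'
from h import *
c=dict(np.load("top0.npz"));P=cloud(c)
k=plane(c,145.1,170.2,.068);bu=plane(c,165.6,156.7,.097);ho=plane(c,170,195,.018)
print("knob",k,"bush",bu,"hole",ho,"dist b-h",np.linalg.norm((bu-ho)[:2]))
d=(bu-ho)[:2];print("yaw jig x from b-h",np.arctan2(d[1],d[0]),"pivot",ho[:2]+d*56/102)
# plate/foot outline circle: foot z about?
Q=P[120:215,130:215].reshape(-1,3);m=(Q[:,2]>.006)&(Q[:,2]<.03)
A=Q[m];h=cv2.convexHull(A[:,:2].astype(np.float32));print("foot circle",cv2.minEnclosingCircle(h))
hp=h[:,0];s=np.linalg.lstsq(np.c_[2*hp,np.ones(len(hp))],(hp**2).sum(1),rcond=None)[0];print("fit",s,np.sqrt(s[2]+s[0]**2+s[1]**2))
# sleeves
S=P[170:210,265:350].reshape(-1,3);w=S[(S[:,2]>.012)&(S[:,2]<.07)]
print("rack rect",cv2.minAreaRect(w[:,:2].astype(np.float32)))
for lo,hi in((-.106,-.04),(-.2,-.125)):
    t=S[(S[:,2]>.038)&(S[:,1]>lo)&(S[:,1]<hi)][:,:2].astype(np.float32)
    print("sleeve",len(t),cv2.minAreaRect(t),t.mean(0),np.percentile(t[:,1],[1,99]))
t=S[(S[:,2]>.05)];print("ridge",np.polyfit(t[:,1],t[:,0],1))
# nest arm region heights
for v in (170,173,176):
    print(v,[P[v,u].round(3).tolist() for u in range(170,204,3)])
E
```

```text
knob [0.4917471  0.29395688 0.068     ] bush [0.52086688 0.23760378 0.097     ] hole [0.43273138 0.24274139 0.018     ] dist b-h 0.08828511868559817
yaw jig x from b-h -0.05822619818242872 pivot [0.4811195  0.23992074]
foot circle ((0.5086937546730042, 0.25005754828453064), 0.15696990489959717)
fit [ 0.52326622  0.2789078  -0.33249141] 0.13822331944439023
rack rect ((0.44737911224365234, -0.11458620429039001), (0.1964123249053955, 0.05524443835020065), 84.09439849853516)
sleeve 307 ((0.4514760971069336, -0.07405741512775421), (0.0599622018635273, 0.03221363574266434), 84.10957336425781) [ 0.4509293 -0.073723 ] [-0.10410907 -0.04382367]
sleeve 308 ((0.4429447650909424, -0.15951086580753326), (0.06055803596973419, 0.032502446323633194), 84.43626403808594) [ 0.44237003 -0.15841472] [-0.18854152 -0.12934398]
ridge [-0.0711253   0.43675777]
170 [[0.496, 0.241, 0.031], [0.492, 0.226, 0.067], [0.494, 0.221, 0.055], [0.493, 0.213, 0.057], [0.494, 0.206, 0.054], [0.496, 0.201, 0.038], [0.495, 0.193, 0.038], [0.496, 0.186, 0.035], [0.496, 0.178, 0.037], [0.496, 0.171, 0.034], [0.496, 0.163, 0.037], [0.5, 0.16, 0.002]]
173 [[0.488, 0.24, 0.033], [0.485, 0.226, 0.064], [0.486, 0.22, 0.057], [0.486, 0.213, 0.058], [0.486, 0.205, 0.058], [0.488, 0.202, 0.033], [0.488, 0.194, 0.035], [0.488, 0.186, 0.036], [0.489, 0.179, 0.031], [0.488, 0.171, 0.033], [0.488, 0.163, 0.036], [0.491, 0.16, 0.004]]
176 [[0.477, 0.233, 0.066], [0.478, 0.226, 0.065], [0.48, 0.224, 0.037], [0.48, 0.217, 0.036], [0.481, 0.209, 0.034], [0.48, 0.201, 0.039], [0.48, 0.194, 0.035], [0.48, 0.186, 0.039], [0.48, 0.179, 0.035], [0.48, 0.171, 0.038], [0.48, 0.163, 0.034], [0.483, 0.16, 0.004]]
```

```bash
python3 - <<'E'
from h import *
c=dict(np.load("top0.npz"));P=cloud(c)
V=P[130:206,136:208].reshape(-1,3)
t=V[(V[:,2]>.027)&(V[:,2]<.05)&(V[:,1]<.200)&(V[:,1]>.155)&(V[:,0]<.53)]
print("nest rect",len(t),cv2.minAreaRect(t[:,:2].astype(np.float32)))
a=t[:,:2]
for y in np.arange(.162,.2,.006):
    s=a[abs(a[:,1]-y)<.003];print(round(y,3),s[:,0].min().round(4),s[:,0].max().round(4),end=" ; ")
print()
print("bush z",P[150:163,160:172,2].round(3)[::3,::2].tolist())
print("hole nbhd",P[190:200,165:176,2].round(3)[::3,::3].tolist())
m=(V[:,2]>.004)&(V[:,0]<.47)&(V[:,2]<.024);h=cv2.convexHull(V[m][:,:2].astype(np.float32))[:,0]
h=h[h[:,0]<.465]
s=np.linalg.lstsq(np.c_[2*h,np.ones(len(h))],(h**2).sum(1),rcond=None)[0];print("circle",s[:2],np.sqrt(s[2]+s[0]**2+s[1]**2),len(h))
im=c["color"][130:210,130:215];cv2.imwrite("pics/j.png",cv2.resize(im,None,fx=9,fy=7.4,interpolation=cv2.INTER_CUBIC)[:600,:800])
E
```

```text
nest rect 199 ((0.48692870140075684, 0.18078002333641052), (0.038399409502744675, 0.03348600119352341), 87.6856918334961)
0.162 0.4707 0.5019 ; 0.168 0.4707 0.5007 ; 0.174 0.4706 0.5008 ; 0.18 0.4707 0.5006 ; 0.186 0.4705 0.5009 ; 0.192 0.4706 0.5005 ; 0.198 0.4709 0.5044 ; 
bush z [[0.019, 0.092, 0.092, 0.091, 0.09, 0.09], [0.016, 0.093, 0.091, 0.094, 0.092, 0.086], [0.016, 0.097, 0.098, 0.097, 0.097, 0.086], [0.015, 0.092, 0.097, 0.098, 0.092, 0.086], [0.017, 0.016, 0.016, 0.015, 0.018, 0.02]]
hole nbhd [[0.019, 0.021, 0.019, 0.018], [0.016, 0.016, 0.019, 0.016], [0.016, 0.017, 0.016, 0.02], [0.019, 0.016, 0.017, 0.019]]
circle [0.50902975 0.24183753] 0.10871548033735177 9
```

```bash
python3 - <<'E'
from h import *
c=dict(np.load("top0.npz"))
g=c["color"]
for u in (186,190,194,198): print(u,[(v,int(g[v,u].mean())) for v in range(160,184)])
E
```

```text
186 [(160, 135), (161, 133), (162, 136), (163, 134), (164, 137), (165, 138), (166, 134), (167, 132), (168, 141), (169, 162), (170, 178), (171, 185), (172, 174), (173, 145), (174, 123), (175, 113), (176, 117), (177, 126), (178, 139), (179, 151), (180, 157), (181, 161), (182, 166), (183, 175)]
190 [(160, 137), (161, 136), (162, 136), (163, 137), (164, 139), (165, 140), (166, 136), (167, 134), (168, 153), (169, 177), (170, 186), (171, 187), (172, 180), (173, 157), (174, 136), (175, 127), (176, 126), (177, 131), (178, 135), (179, 150), (180, 166), (181, 163), (182, 166), (183, 173)]
194 [(160, 123), (161, 133), (162, 134), (163, 136), (164, 137), (165, 137), (166, 136), (167, 130), (168, 145), (169, 173), (170, 187), (171, 188), (172, 185), (173, 174), (174, 142), (175, 127), (176, 128), (177, 127), (178, 133), (179, 149), (180, 159), (181, 158), (182, 162), (183, 171)]
198 [(160, 111), (161, 110), (162, 110), (163, 110), (164, 107), (165, 109), (166, 110), (167, 117), (168, 142), (169, 176), (170, 186), (171, 188), (172, 186), (173, 172), (174, 140), (175, 125), (176, 130), (177, 131), (178, 137), (179, 147), (180, 151), (181, 135), (182, 127), (183, 129)]
```

Checks: the rack measures 196×55 mm, the sleeve 60×32 mm, and the sleeve spacing is 88 mm. Pivot is about (0.4887, 0.2395) with jig yaw about -0.056, and the nest is about (0.486, 0.1936). Knob, hole and nest outline agree with this. Setting off to above the rack.

```bash
cat > go.py <<'E'
import sys
from h import *
def delta(x,y,z,yaw):
    s=sensors.get_state();w,a,b,c=s["orientation"];M=R.from_quat([a,b,c,w]).as_matrix()
    d=M.T@(np.array([x,y,z])-s["tcp_pos"])*1000
    cy=np.arctan2(M[1,0],M[0,0]);t=-((yaw-cy+np.pi)%(2*np.pi)-np.pi)
    print("t",round(float(s["clock"]),2),"tcp",np.round(s["tcp_pos"],4),"yaw",round(cy,4),"F",np.round(s["wrist_force"],1),"gap",round(float(s["finger_gap"]),4),"grip",round(float(s["grip_force"]),1),"q6",round(float(s["joint_pos"][5]),2))
    print("zdown",M[:,2].round(4),"-> row",d.round(1).tolist(),round(t,4))
if len(sys.argv)>4: delta(*map(float,sys.argv[1:5]))
E
python3 -m handwheel '[[372,-309,60,-1.01,0.75],[372,-309,60,-1.01,0.75],[372,-309,60,-1.01,0.75],[372,-309,60,-1.01,0.75],[372,-309,60,-1.01,0.75],[372,-309,60,-1.01,0.75],[372,-309,60,-1.01,0.75],[372,-309,60,-1.01,0.75]]' 60
python3 go.py .4514 -.074 .12 1.47
```

```text
clock: 0.9
tcp_pos: [0.4165, -0.1505, 0.1445]
orientation: [0.0, 0.741, 0.671, -0.0]
wrist_force: [0.2, -0.4, -0.1]
finger_gap: 0.0641
grip_force: 0.0
t 0.9 tcp [ 0.4165 -0.1505  0.1445] yaw 1.4718 F [ 0.2 -0.4 -0.1] gap 0.0641 grip 0.0 q6 1.14
zdown [ 0.e+00 -1.e-04 -1.e+00] -> row [79.6, 27.2, 24.5] 0.0018
```

```bash

python3 -m handwheel '[[79.5,27,30,0,0.75],[79.5,27,30,0,0.75],[79.5,27,30,0,0.75],[79.5,27,45,0,0.75],[79.5,27,45,0,0.75]]' 60
python3 go.py .4514 -.074 .0285 1.468
python3 - <<'E'
from h import *
c=cam("scene");cv2.imwrite("pics/s1.png",c["color"]);np.savez("s1.npz",**c)
print(proj(c,[.4514,-.074,.055]),proj(c,[.4861,.1936,.0515]))
E
```

```text
clock: 1.4
tcp_pos: [0.4497, -0.0757, 0.0984]
orientation: [-0.001, 0.742, 0.671, -0.001]
wrist_force: [-0.9, 0.1, -1.1]
finger_gap: 0.0642
grip_force: 0.0
t 1.4 tcp [ 0.4497 -0.0757  0.0984] yaw 1.4704 F [-0.9  0.1 -1.1] gap 0.0642 grip 0.0 q6 1.33
zdown [-3.2e-03  7.0e-04 -1.0e+00] -> row [1.8, 1.8, 69.9] 0.0024
(np.float64(268.02218882481435), np.float64(213.65477028338387)) (np.float64(241.54443776401257), np.float64(166.95943356067966))
```

View pics/s1.png

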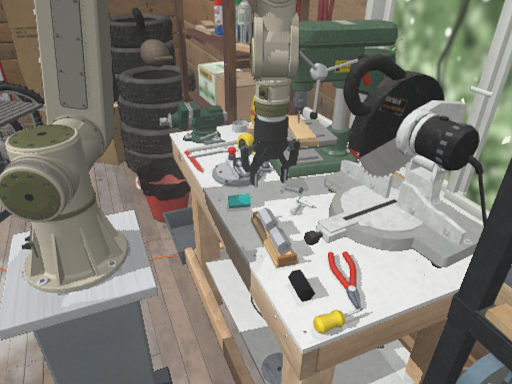

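The view shows the gripper directly over the left rack sleeve, at about (268,165) above (268,218). I'll descend and grip.

```bash

python3 -m handwheel '[[0,0,35,0.003,0.75],[0,0,60,0.003,0.75],[0,0,66,0.003,0.75],[0,0,70,0.003,0.75],[0,0,70,0.003,0.75],[0,0,70,0.003,0.75]]' 50
python3 go.py .4514 -.074 .0285 1.468
python3 -m handwheel '[[0,0,0,0,0],[0,0,0,0,0],[0,0,0,0,0],[0,0,0,0,0],[0,0,0,0,0],[0,0,0,0,0]]' 50
```

```text
clock: 2.05
tcp_pos: [0.4522, -0.0767, 0.0311]
orientation: [0.001, 0.743, 0.669, 0.0]
wrist_force: [0.8, 0.5, -1.4]
finger_gap: 0.0641
grip_force: 0.0
t 2.05 tcp [ 0.4522 -0.0767  0.0311] yaw 1.4664 F [ 0.8  0.5 -1.4] gap 0.0641 grip 0.0 q6 1.33
zdown [ 2.e-03 -8.e-04 -1.e+00] -> row [2.7, -1.0, 2.6] -0.0016
clock: 2.65
tcp_pos: [0.4511, -0.0761, 0.0298]
orientation: [0.0, 0.743, 0.669, -0.0]
wrist_force: [-0.5, -0.1, -0.1]
finger_gap: -0.0004
grip_force: 0.0
```

Closed on nothing, so I'll look at both views.

```bash
python3 - <<'E'
from h import *
c=cam("scene");t=cam("top");np.savez("s2.npz",**c);np.savez("t2.npz",**t)
tc=sensors.get_state()["tcp_pos"]
print(proj(c,tc),proj(t,tc),proj(c,[.4514,-.074,.0365]),proj(t,[.4514,-.074,.0365]),proj(c,[.443,-.1595,.0365]))
a=cv2.resize(c["color"][100:300,170:370],(400,400));b=cv2.resize(t["color"][120:260,240:380],(400,400))
cv2.imwrite("pics/s2.png",np.hstack([a,b]))
E
```

```text
(np.float64(267.9935489110833), np.float64(222.27743419105383)) (np.float64(293.0771890311271), np.float64(187.24399489185703)) (np.float64(267.8169572093544), np.float64(219.6551018765867)) (np.float64(292.5544631992583), np.float64(186.9528757808588)) (np.float64(279.92039088498063), np.float64(239.84095208354282))
```

View pics/s2.png

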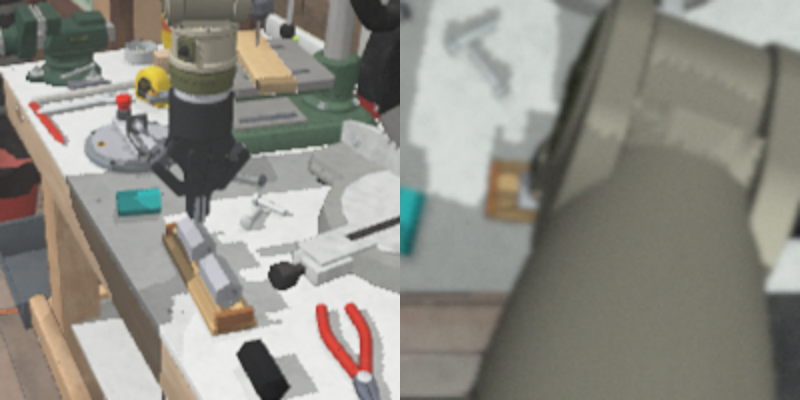

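```bash
python3 - <<'E'
from h import *
c=dict(np.load("s2.npz"));P=cloud(c);g=c["color"].max(2)
for v in range(190,216,3):
    us=[u for u in range(255,285) if g[v,u]<75]
    if us:
        u=us[len(us)//2];print(v,us[0],us[-1],[ (u,P[v,u].round(3).tolist()) for u in us[::3]])
S=P[205:265,250:310].reshape(-1,3);s=S[(S[:,2]>.04)&(S[:,2]<.058)&(S[:,1]<0)]
print("z>.04 pts",[ (y.round(3),s[abs(s[:,1]-y)<.005].mean(0).round(3).tolist(),int((abs(s[:,1]-y)<.005).sum())) for y in np.arange(-.2,-.01,.01)])
b,gg,r=[c["color"][...,i].astype(int) for i in range(3)];m=(r>120)&(r>2*gg)&(r>2*b);m[:,:215]=0;m[:,250:]=0;m[:140]=0;m[165:]=0
print("knob scene",P[m].mean(0),m.sum())
E
```

```text
190 255 284 [(255, [0.411, -0.083, 0.139]), (258, [0.418, -0.085, 0.138]), (264, [0.434, -0.084, 0.134]), (267, [0.439, -0.089, 0.136]), (270, [0.456, -0.071, 0.122]), (273, [0.457, -0.086, 0.13]), (276, [0.464, -0.088, 0.13]), (279, [0.472, -0.088, 0.128]), (282, [0.478, -0.091, 0.128])]
193 255 282 [(255, [0.411, -0.084, 0.131]), (258, [0.419, -0.083, 0.129]), (261, [0.425, -0.086, 0.129]), (264, [0.436, -0.08, 0.123]), (267, [0.442, -0.083, 0.123]), (270, [0.455, -0.075, 0.116]), (273, [0.457, -0.085, 0.121]), (276, [0.465, -0.087, 0.12]), (279, [0.471, -0.09, 0.12]), (282, [0.48, -0.088, 0.117])]
196 258 275 [(258, [0.419, -0.083, 0.12]), (261, [0.425, -0.087, 0.121]), (264, [0.435, -0.082, 0.116]), (267, [0.44, -0.089, 0.119]), (270, [0.453, -0.079, 0.11]), (273, [0.456, -0.088, 0.114])]
199 263 274 [(263, [0.438, -0.07, 0.1]), (266, [0.441, -0.081, 0.105]), (274, [0.461, -0.084, 0.102])]
202 263 273 [(263, [0.438, -0.07, 0.091]), (266, [0.441, -0.081, 0.097])]
205 264 273 [(264, [0.437, -0.078, 0.087]), (270, [0.45, -0.087, 0.089])]
208 265 266 [(265, [0.439, -0.081, 0.08])]
z>
[... 313 characters left out ...]
44, -0.14, 0.052], 35), (np.float64(-0.13), [0.439, -0.133, 0.052], 18), (np.float64(-0.12), [nan, nan, nan], 0), (np.float64(-0.11), [0.455, -0.106, 0.049], 11), (np.float64(-0.1), [0.444, -0.101, 0.05], 57), (np.float64(-0.09), [0.446, -0.09, 0.053], 33), (np.float64(-0.08), [0.445, -0.08, 0.052], 30), (np.float64(-0.07), [0.446, -0.07, 0.052], 30), (np.float64(-0.06), [0.446, -0.06, 0.052], 26), (np.float64(-0.05), [0.443, -0.049, 0.052], 15), (np.float64(-0.04), [0.448, -0.044, 0.054], 1), (np.float64(-0.03), [nan, nan, nan], 0), (np.float64(-0.02), [nan, nan, nan], 0)]
knob scene [0.48784883 0.29015371 0.06674311] 44<stdin>:8: RuntimeWarning: Mean of empty slice.
  ret = um.true_divide(
```

```bash
python3 - <<'E'
from h import *
c=dict(np.load("s2.npz"));P=cloud(c)
for u in (265,267,269,271): print(u,[(v,P[v,u].round(3).tolist(),int(c["color"][v,u].mean())) for v in range(200,224,2)])
s=sensors.get_state();print({k:np.round(v,3).tolist() for k,v in s.items()})
E
```

```text
265 [(200, [0.439, -0.08, 0.102], 58), (202, [0.439, -0.081, 0.097], 57), (204, [0.439, -0.081, 0.091], 59), (206, [0.44, -0.079, 0.084], 55), (208, [0.439, -0.081, 0.08], 44), (210, [0.45, -0.058, 0.056], 185), (212, [0.447, -0.065, 0.055], 202), (214, [0.445, -0.069, 0.052], 194), (216, [0.441, -0.078, 0.053], 191), (218, [0.439, -0.084, 0.051], 193), (220, [0.437, -0.088, 0.048], 193), (222, [0.432, -0.098, 0.05], 188)]
267 [(200, [0.444, -0.081, 0.102], 80), (202, [0.445, -0.079, 0.094], 104), (204, [0.445, -0.079, 0.089], 86), (206, [0.444, -0.082, 0.085], 114), (208, [0.444, -0.082, 0.079], 115), (210, [0.444, -0.083, 0.074], 145), (212, [0.45, -0.071, 0.059], 160), (214, [0.447, -0.078, 0.057], 188), (216, [0.444, -0.084, 0.056], 190), (218, [0.442, -0.088, 0.053], 190), (220, [0.438, -0.096, 0.054], 194), (222, [0.435, -0.103, 0.053], 191)]
269 [(200, [0.448, -0.084, 0.102], 116), (202, [0.447, -0.087, 0.099], 114), (204, [0.448, -0.083, 0.09], 113), (206, [0.448, -0.086, 0.086], 114), (208, [0.448, -0.085, 0.08], 94), (210, [0.448, -0.086, 0.074], 92), (212, [0.456, -0.071, 
[... 293 characters left out ...]
91], 112), (206, [0.452, -0.088, 0.086], 121), (208, [0.453, -0.086, 0.079], 124), (210, [0.499, 0.005, 0.004], 130), (212, [0.463, -0.068, 0.053], 162), (214, [0.099, -0.791, 0.603], 136), (216, [0.454, -0.086, 0.055], 129), (218, [0.448, -0.098, 0.058], 131), (220, [0.445, -0.104, 0.057], 167), (222, [0.447, -0.102, 0.049], 117)]
{'clock': 2.75, 'joint_pos': [-0.343, 0.211, -0.521, 0.838, -0.0, 1.332], 'qvel': [-0.0, -0.001, -0.002, 0.001, 0.0, 0.001], 'tau': [0.005, -37.312, 24.927, 0.002, -0.0, 0.0], 'tcp_pos': [0.451, -0.076, 0.03], 'orientation': [-0.0, 0.743, 0.669, -0.0], 'wrist_force': [0.623, -0.491, 0.051], 'ft_torque': [-0.01, 0.063, 0.026], 'grip_force': 0.0, 'finger_gap': -0.0}
```

```bash
python3 - <<'E'
from h import *
for f,(x,y),lo in(("scene0.npz",(.255,-.515),.1),("s1.npz",(.4497,-.0757),.06),("s2.npz",(.451,-.076),.06)):
    c=dict(np.load(f));P=cloud(c).reshape(-1,3);Z=c["z_map"].ravel()>0
    m=Z&(np.hypot(P[:,0]-x,P[:,1]-y)<.07)&(P[:,2]>lo)&(P[:,2]<.4)
    q=P[m];q=q[np.argsort(q[:,2])];print(f,len(q),q[:60:6].round(3).tolist(),np.percentile(q[:,2],[0.5,1,2]))
E
```

```text
scene0.npz 7553 [[0.24, -0.473, 0.246], [0.271, -0.561, 0.247], [0.235, -0.476, 0.248], [0.268, -0.563, 0.248], [0.244, -0.47, 0.249], [0.245, -0.471, 0.249], [0.227, -0.48, 0.25], [0.235, -0.476, 0.251], [0.269, -0.561, 0.251], [0.239, -0.474, 0.252]] [0.24999639 0.25279801 0.25688636]
s1.npz 3628 [[0.484, -0.068, 0.145], [0.483, -0.075, 0.146], [0.411, -0.077, 0.149], [0.481, -0.084, 0.151], [0.491, -0.085, 0.153], [0.408, -0.078, 0.153], [0.483, -0.074, 0.154], [0.406, -0.076, 0.155], [0.483, -0.068, 0.156], [0.482, -0.075, 0.157]] [0.15122104 0.15382874 0.16053462]
s2.npz 4536 [[0.446, -0.073, 0.07], [0.451, -0.084, 0.076], [0.439, -0.075, 0.079], [0.439, -0.081, 0.08], [0.462, -0.084, 0.082], [0.454, -0.089, 0.083], [0.439, -0.069, 0.084], [0.462, -0.083, 0.087], [0.448, -0.084, 0.088], [0.46, -0.082, 0.089]] [0.08173288 0.08734308 0.09832016]
```

Cameras put the fingertips a constant 40 mm or so above the reported TCP z: 52 fully open, 47 at 0.75, 40 shut. The xy values agree. So I'll work with camera z and reported z = tip − 0.042 at sleeve grip. Open, lower 41 mm in steps, watch the force, then grip.

```bash

python3 -m handwheel '[[2,0,0,0,0.75],[2,0,0,0,0.75],[2,0,0,0,0.75],[2,0,0,0,0.75],[2,0,0,0,0.75]]' 50
python3 -m handwheel '[[0,0,14,0,0.75],[0,0,28,0,0.75],[0,0,35,0,0.75],[0,0,38,0,0.75],[0,0,41,0,0.75],[0,0,41,0,0.75],[0,0,41,0,0.75]]' 50
python3 go.py .4514 -.074 -.0115 1.468
```

```text
clock: 3.25
tcp_pos: [0.4514, -0.0742, 0.0298]
orientation: [0.0, 0.743, 0.669, -0.0]
wrist_force: [0.6, -0.7, 1.4]
finger_gap: 0.064
grip_force: 0.0
clock: 3.95
tcp_pos: [0.4517, -0.0743, -0.0108]
orientation: [0.0, 0.743, 0.669, 0.0]
wrist_force: [0.9, 0.7, -0.9]
finger_gap: 0.0638
grip_force: 0.0
t 3.95 tcp [ 0.4517 -0.0743 -0.0108] yaw 1.4668 F [ 0.9  0.7 -0.9] gap 0.0638 grip 0.0 q6 1.34
zdown [ 6.e-04 -3.e-04 -1.e+00] -> row [0.3, -0.3, 0.7] -0.0012
```

```bash

python3 -m handwheel '[[0,0,0,0,0.3],[0,0,0,0,0.3],[0,0,0,0,0.3],[0,0,0,0,0.3],[0,0,0,0,0.3],[0,0,0,0,0.3]]' 50
python3 - <<'E'
from h import *
c=cam("scene");P=cloud(c);np.savez("s3.npz",**c)
cv2.imwrite("pics/s3.png",cv2.resize(c["color"][150:270,200:360],(800,600)))
E
```

```text
clock: 4.55
tcp_pos: [0.4506, -0.0742, -0.0107]
orientation: [-0.0, 0.743, 0.669, -0.001]
wrist_force: [-3.7, 0.2, 5.2]
finger_gap: 0.0312
grip_force: 51.5
```

View pics/s3.png

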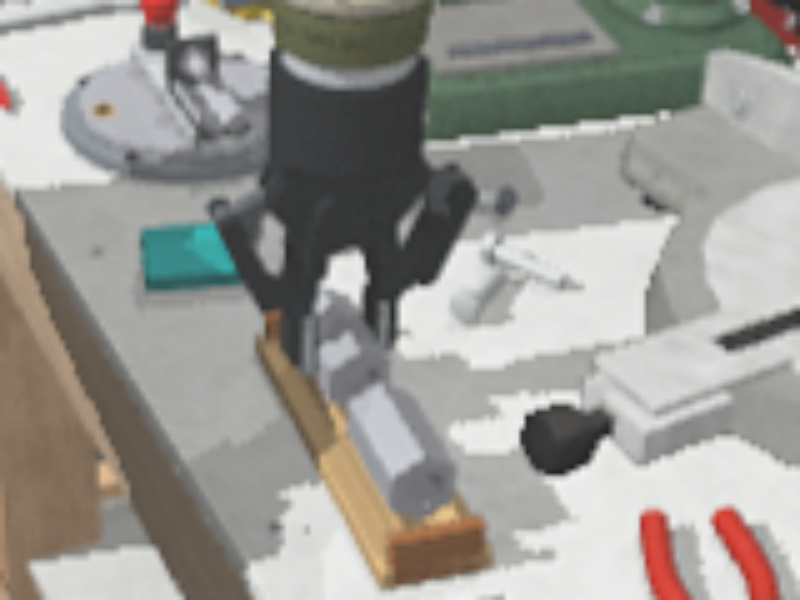

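Gripped (gap 31 mm, 50 N); the picture shows the left sleeve between the fingers and the second one still in place. Now lift and carry.

```bash

python3 -m handwheel '[[0,0,-10,0,0.3],[0,0,-40,0,0.3],[0,0,-80,0,0.3],[0,0,-80,0,0.3],[0,0,-80,0,0.3]]' 60
python3 go.py .4844 .1637 .069 1.515
```

```text
clock: 5.1
tcp_pos: [0.4523, -0.0745, 0.0699]
orientation: [0.001, 0.743, 0.669, 0.001]
wrist_force: [0.5, -0.2, -2.7]
finger_gap: 0.0311
grip_force: 60.5
t 5.1 tcp [ 0.4523 -0.0745  0.0699] yaw 1.4668 F [ 0.5 -0.2 -2.7] gap 0.0311 grip 60.5 q6 1.34
zdown [ 0.0027 -0.001  -1.    ] -> row [240.2, 7.2, 0.8] -0.0482
```

```bash

python3 -m handwheel '[[40,1,0,-0.01,0.3],[90,3,0,-0.02,0.3],[140,5,0,-0.03,0.3],[190,6,0,-0.04,0.3],[225,7,0,-0.048,0.3],[240,7,0,-0.048,0.3],[240,7,0,-0.048,0.3],[240,7,0,-0.048,0.3]]' 60
python3 go.py .4844 .1637 .0063 1.515
python3 - <<'E'
from h import *
c=cam("scene");t=cam("top");np.savez("s4.npz",**c);np.savez("t4.npz",**t)
a=cv2.resize(c["color"][110:200,195:285],(400,400),interpolation=cv2.INTER_CUBIC);b=cv2.resize(t["color"][130:220,130:220],(400,400),interpolation=cv2.INTER_CUBIC)
cv2.imwrite("pics/s4.png",np.hstack([a,b]))
E
```

```text
clock: 5.9
tcp_pos: [0.4821, 0.1632, 0.0677]
orientation: [-0.0, 0.727, 0.687, -0.001]
wrist_force: [-1.2, -0.7, -3.1]
finger_gap: 0.0309
grip_force: 60.4
t 5.9 tcp [0.4821 0.1632 0.0677] yaw 1.515 F [-1.2 -0.7 -3.1] gap 0.0309 grip 60.4 q6 1.8
zdown [-0.0024 -0.0012 -1.    ] -> row [0.7, 2.4, 61.4] 0.0
```

View pics/s4.png

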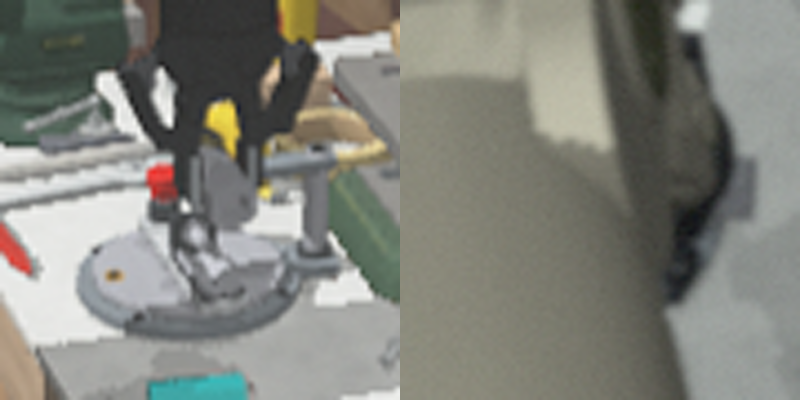

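```bash
python3 - <<'E'
from h import *
c=dict(np.load("s4.npz"))
u=np.array([.056,.998,0]);v=np.array([.998,-.056,0]);pv=np.array([.4887,.2395,0]);z=np.array([0,0,1.])
N=pv-.046*u+.0515*z
f=lambda p:tuple(((np.array(proj(c,p))-[195,110])/.225).round(0))
for n,p in dict(tip=N+.006*u,wallbase=N+.03*u,knobtop=pv+.056*u+.068*z,knob=pv+.056*u+.058*z,hole=pv-.056*v+.018*z,Vend=N-.032*u-.0185*z,shL=N-.032*u-.0105*z-.0105*v,shR=N-.032*u-.0105*z+.0105*v,wallTL=N+.03*u+.014*z-.017*v,wallTR=N+.03*u+.014*z+.017*v,footL=pv-.082*v,footR=pv-.082*u,sleeve=[.4821,.1632,.0677+.0472]).items(): print(n,f(p))
im=c["color"][110:200,195:285];im=cv2.resize(im[30:75,25:70],(600,600),interpolation=cv2.INTER_CUBIC)
cv2.imwrite("pics/n4.png",im)  # scale 13.33; origin full (220,140)
E
```

```text
tip (np.float64(204.0), np.float64(249.0))
wallbase (np.float64(194.0), np.float64(235.0))
knobtop (np.float64(163.0), np.float64(173.0))
knob (np.float64(163.0), np.float64(185.0))
hole (np.float64(113.0), np.float64(278.0))
Vend (np.float64(222.0), np.float64(297.0))
shL (np.float64(207.0), np.float64(290.0))
shR (np.float64(236.0), np.float64(285.0))
wallTL (np.float64(170.0), np.float64(221.0))
wallTR (np.float64(216.0), np.float64(214.0))
footL (np.float64(79.0), np.float64(306.0))
footR (np.float64(224.0), np.float64(341.0))
sleeve (np.float64(217.0), np.float64(189.0))
```

View pics/n4.png

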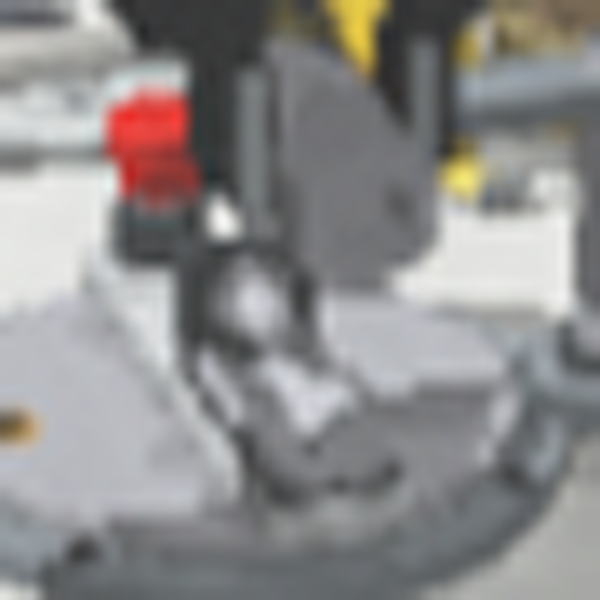

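The picture shows the wall (180–320, 240–350) and the groove end (≈320,480) where predicted, within 1–2 mm. Lowering beside the stub tip.

```bash

python3 -m handwheel '[[0,0,20,0,0.3],[0,0,45,0,0.3],[0,0,55,0,0.3],[0,0,59,0,0.3],[0,0,61,0,0.3],[0,0,61,0,0.3],[0,0,61,0,0.3]]' 60
python3 go.py .4844 .1637 .0058 1.515
```

```text
clock: 6.7
tcp_pos: [0.4841, 0.1638, 0.0087]
orientation: [0.001, 0.727, 0.687, 0.001]
wrist_force: [0.2, 0.1, -1.9]
finger_gap: 0.0308
grip_force: 60.3
t 6.7 tcp [0.4841 0.1638 0.0087] yaw 1.5147 F [ 0.2  0.1 -1.9] gap 0.0308 grip 60.3 q6 1.8
zdown [ 1.7e-03  2.0e-04 -1.0e+00] -> row [-0.1, 0.3, 2.9] -0.0003
```

```bash

python3 -m handwheel '[[0,0,1.5,0,0.3],[0,0,2.5,0,0.3],[0,0,2.5,0,0.3]]' 60
for i in 1 2; do python3 -m handwheel '[[0,0,0.7,0,0.3],[0,0,0.7,0,0.3],[0,0,0.7,0,0.3]]' 60 | grep -E 'tcp|wrist'; done
```

```text
clock: 7.0
tcp_pos: [0.4832, 0.1639, 0.0054]
orientation: [0.0, 0.727, 0.687, 0.0]
wrist_force: [0.5, -0.1, -1.9]
finger_gap: 0.0305
grip_force: 60.3
tcp_pos: [0.4837, 0.1639, 0.005]
wrist_force: [0.8, -0.1, 1.1]
tcp_pos: [0.4842, 0.1639, 0.0046]
wrist_force: [0.2, -0.7, 6.5]
```

Touches the V at z≈0.005, as expected, with almost no side force, so it is well centred. Raising 1 mm and feeding along.

```bash

python3 -m handwheel '[[0,0,-1.2,0,0.3],[2,0,-1.2,0,0.3],[4,0,-1.2,0,0.3],[6,0,-1.2,0,0.3],[8,0,-1.2,0,0.3],[10,0,-1.2,0,0.3],[10,0,-1.2,0,0.3]]' 60| grep -E 'tcp|wrist'
python3 -m handwheel '[[2,0,0,0,0.3],[4,0,0,0,0.3],[6,0,0,0,0.3],[6,0,0,0,0.3]]' 60| grep -E 'tcp|wrist'
python3 -m handwheel '[[1,0,0,0,0.3],[2,0,0,0,0.3],[2,0,0,0,0.3]]' 60| grep -E 'tcp|wrist'
```

```text
tcp_pos: [0.4838, 0.1742, 0.005]
wrist_force: [1.3, 0.2, -0.9]
tcp_pos: [0.4841, 0.1802, 0.0051]
wrist_force: [1.0, -0.1, -0.5]
tcp_pos: [0.4842, 0.1819, 0.0051]
wrist_force: [1.2, -2.3, -0.5]
```

```bash

for i in 1 2 3; do python3 -m handwheel '[[0.7,0,0,0,0.3],[0.7,0,0,0,0.3],[0.7,0,0,0,0.3]]' 60| grep -E 'tcp|wrist'; done
```

```text
tcp_pos: [0.4842, 0.1825, 0.0051]
wrist_force: [0.6, -1.3, -1.1]
tcp_pos: [0.4842, 0.1832, 0.0051]
wrist_force: [0.6, -0.7, -0.9]
tcp_pos: [0.4843, 0.1839, 0.0051]
wrist_force: [1.4, -1.8, -0.5]
```

```bash

for i in 1 2 3; do python3 -m handwheel '[[0.4,0,0,0,0.3],[0.8,0,0,0,0.3],[0.8,0,0,0,0.3]]' 60| grep -E 'tcp|wrist|gap'; done
```

```text
tcp_pos: [0.4844, 0.1847, 0.0051]
wrist_force: [-0.1, -0.9, 0.2]
finger_gap: 0.0304
tcp_pos: [0.4844, 0.1855, 0.0051]
wrist_force: [0.7, -1.0, -1.0]
finger_gap: 0.0308
tcp_pos: [0.4844, 0.1863, 0.0051]
wrist_force: [0.5, -1.5, -1.1]
finger_gap: 0.0306
```

```bash

for i in 1 2 3 4; do python3 -m handwheel '[[0.5,0,0,0,0.3],[1,0,0,0,0.3],[1,0,0,0,0.3]]' 60| grep -E 'tcp|wrist'; done
```

```text
tcp_pos: [0.4845, 0.1874, 0.0051]
wrist_force: [1.2, -0.3, -0.8]
tcp_pos: [0.4846, 0.1884, 0.0051]
wrist_force: [-0.2, -0.1, -1.9]
tcp_pos: [0.4846, 0.1894, 0.0051]
wrist_force: [-0.2, -0.5, -1.8]
tcp_pos: [0.4847, 0.1904, 0.0051]
wrist_force: [0.7, 0.2, -1.4]
```

```bash

for i in 1 2 3 4 5; do python3 -m handwheel '[[0.4,0,0,0,0.3],[0.7,0,0,0,0.3],[0.7,0,0,0,0.3]]' 60| grep -E 'tcp|wrist'; done
```

```text
tcp_pos: [0.4847, 0.191, 0.0051]
wrist_force: [0.4, 0.0, -1.7]
tcp_pos: [0.4848, 0.1917, 0.0051]
wrist_force: [0.1, -0.4, -2.4]
tcp_pos: [0.4848, 0.1924, 0.0051]
wrist_force: [-0.3, -0.6, -1.1]
tcp_pos: [0.4849, 0.1931, 0.0051]
wrist_force: [-0.2, -0.6, -2.8]
tcp_pos: [0.4849, 0.1938, 0.0051]
wrist_force: [0.7, -1.0, -2.4]
```

```bash

for i in 1 2 3 4; do python3 -m handwheel '[[0.3,0,0,0,0.3],[0.6,0,0,0,0.3],[0.6,0,0,0,0.3]]' 60| grep -E 'tcp|wrist'; done
```

```text
tcp_pos: [0.4849, 0.1944, 0.0051]
wrist_force: [-0.2, -0.6, -1.8]
tcp_pos: [0.485, 0.195, 0.0051]
wrist_force: [1.0, -0.3, -1.6]
tcp_pos: [0.485, 0.1953, 0.0051]
wrist_force: [0.3, -1.2, -0.7]
tcp_pos: [0.485, 0.1954, 0.0051]
wrist_force: [-0.9, -5.6, 0.3]
```

Stops at y≈0.1953, which is the wall position (a stop on the nose would come at about 0.184), so the deep end is leading. Lower into the V with a light push, then release.

```bash

python3 -m handwheel '[[0,0,0.5,0,0.3],[0.1,0,1.0,0,0.3],[0.3,0,1.0,0,0.3],[0.3,0,1.0,0,0.3]]' 60| grep -E 'tcp|wrist'
python3 -m handwheel '[[0,0,0,0,0.45],[0,0,0,0,0.6],[0,0,0,0,0.6],[0,0,0,0,0.6]]' 60| grep -E 'tcp|wrist|gap'
python3 go.py .4846 .1953 .085 1.515
python3 -m handwheel '[[0,0,-20,0,0.6],[0,0,-50,0,0.6],[0,0,-80,0,0.6],[0,0,-80,0,0.6],[0,0,-80,0,0.6]]' 60| grep -E 'tcp|wrist|gap'
python3 - <<'E'
from h import *
c=cam("scene");np.savez("s5.npz",**c);P=cloud(c)
cv2.imwrite("pics/s5.png",cv2.resize(c["color"][130:190,200:280],(800,600),interpolation=cv2.INTER_CUBIC))
print(redknob(c,.058))
q=P[145:185,225:260].reshape(-1,3);q=q[(q[:,2]>.043)&(q[:,2]<.073)&(q[:,1]>.14)&(q[:,1]<.24)&(abs(q[:,0]-.486)<.02)]
print(q[np.argsort(q[:,1])][::6].round(3).tolist())
E
```

```text
tcp_pos: [0.4851, 0.1953, 0.005]
wrist_force: [-3.0, -8.1, 7.1]
tcp_pos: [0.4851, 0.1968, 0.0041]
wrist_force: [-0.9, -0.2, -0.7]
finger_gap: 0.0511
t 15.5 tcp [0.4851 0.1968 0.0041] yaw 1.5152 F [-0.9 -0.2 -0.7] gap 0.0511 grip 0.0 q6 1.86
zdown [ 1.e-04  4.e-04 -1.e+00] -> row [-1.5, -0.4, -80.9] 0.0002
tcp_pos: [0.4857, 0.1968, 0.0847]
wrist_force: [-1.0, -0.1, -0.2]
finger_gap: 0.0513
[([214, 0, 8, 5, 40], [217.5, 2.0], [2.1019, 5.2151, 0.058]), ([77, 32, 17, 11, 47], [84.9, 35.1], [0.1595, 2.8171, 0.058]), ([70, 58, 30, 5, 78], [84.5, 60.2], [0.1119, 1.8664, 0.058]), ([281, 58, 5, 11, 43], [282.6, 62.9], [1.2307, 1.3776, 0.058]), ([364, 74, 6, 11, 35], [367.0, 78.9], [1.4902, 0.8817, 0.058]), ([228, 147, 7, 8, 43], [231.1, 150.2], [0.4941, 0.3072, 0.058]), ([350, 149, 10, 10, 28], [353.8, 153.2], [0.8622, 0.1332, 0.058]), ([189, 157, 13, 14, 52], [195.1, 163.2], [0.3571, 0.2597, 0.058]), ([146, 196, 30, 22, 324], [158.7, 205.7], [0.2052, 0.0626, 0.058]), ([328, 252, 28, 37, 397], [343.4, 269.6], [0.5068, -0.322, 0.058])]
[[0.497, 0.159, 0.045], [0.488, 0.163, 0.045], [0.473, 0.164, 0.051], [0.496, 0.164, 0.046], [0.493, 0.165, 0.047], [0.48, 0.166, 0.049], [0.487, 0.166, 0.068], [0.493, 0.167, 0.063], [0.5, 0.167, 0.054], [0.5, 0.168, 0.057], [0.484, 0.169, 0.046], [0.475, 0.171, 0.054], [0.492, 0.172, 0.05], [0.474, 0.175, 0.07], [0.477, 0.176, 0.068], [0.485, 0.178, 0.073], [0.485, 0.18, 0.051], [0.476, 0.18, 0.07], [0.48, 0.182, 0.072], [0.485, 0.185, 0.073], [0.476, 0.189, 0.069], [0.47, 0.191, 0.049], [0.471, 0.194, 0.054], [0.48, 0.2, 0.07], [0.471, 0.203, 0.05], [0.483, 0.206, 0.071], [0.48, 0.209, 0.07], [0.472, 0.212, 0.059], [0.479, 0.215, 0.067], [0.498, 0.218, 0.069], [0.472, 0.223, 0.051], [0.473, 0.225, 0.046], [0.505, 0.227, 0.071], [0.471, 0.229, 0.069], [0.472, 0.232, 0.057]]
```

View pics/s5.png

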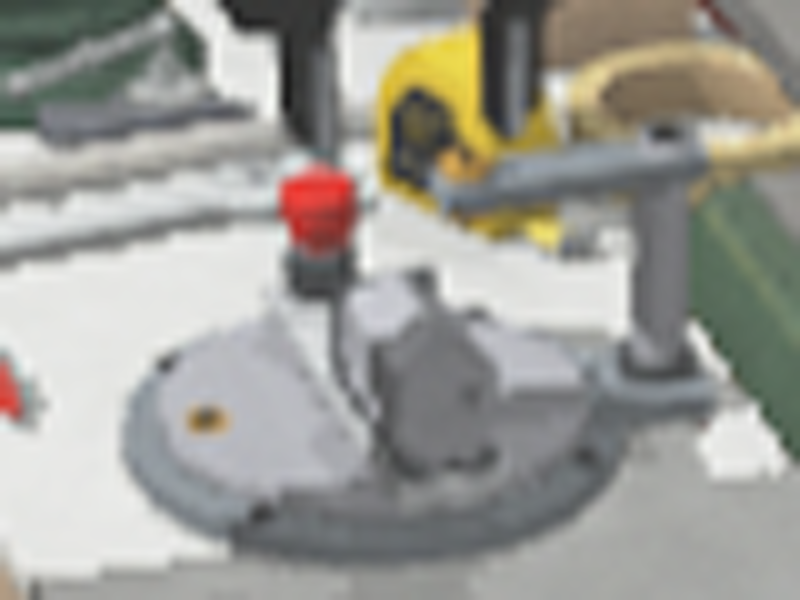

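The sleeve sits in the nest with its outer end at y≈0.165, so it is fully home. Knob at (0.4917, 0.2955), from both rays. Moving over it and down.

```bash

python3 -m handwheel '[[30,1,0,0,0.6],[70,3,0,0,0.6],[99,3.5,0,0,0.6],[99,1.5,0,0,0.6],[99,1.5,30,0,0.6],[99,1.5,55,0,0.6],[99,1.5,60,0,0.6],[99,1.5,60,0,0.6]]' 50| grep -E 'tcp|wrist|gap'
python3 go.py .4917 .2955 .009 1.515
```

```text
tcp_pos: [0.4903, 0.294, 0.0224]
wrist_force: [-0.1, -0.0, 0.0]
finger_gap: 0.0515
t 16.85 tcp [0.4903 0.294  0.0224] yaw 1.5143 F [-0.1 -0.   0. ] gap 0.0515 grip 0.0 q6 2.03
zdown [-0.0039 -0.0019 -1.    ] -> row [1.6, 1.3, 13.4] -0.0007
```

```bash

python3 -m handwheel '[[0,0,6,0,0.6],[0,0,11,0,0.6],[0,0,15,0,0.6],[0,0,15,0,0.6],[0,0,15,0,0.6]]' 50| grep -E 'tcp|wrist|gap'
python3 go.py .4917 .2955 .009 1.515
python3 -m handwheel '[[0,0,0,0,0.4],[0,0,0,0,0.25],[0,0,0,0,0.2],[0,0,0,0,0.2],[0,0,0,0,0.2]]' 40| grep -E 'tcp|wrist|gap|grip'
```

```text
tcp_pos: [0.4922, 0.2952, 0.0093]
wrist_force: [0.3, -0.4, -0.1]
finger_gap: 0.0514
t 17.35 tcp [0.4922 0.2952 0.0093] yaw 1.5148 F [ 0.3 -0.4 -0.1] gap 0.0514 grip 0.0 q6 2.03
zdown [ 3.e-04  0.e+00 -1.e+00] -> row [0.2, -0.5, 0.3] -0.0002
tcp_pos: [0.4922, 0.2954, 0.0096]
wrist_force: [-1.8, -0.9, 6.9]
finger_gap: 0.0246
grip_force: 39.3
```

```bash

python3 -m handwheel '[[0,0,-2,0,0.2],[0,0,-5,0,0.2],[0,0,-8,0,0.2],[0,0,-10.5,0,0.2],[0,0,-12,0,0.2],[0,0,-12,0,0.2],[0,0,-12,0,0.2]]' 70| grep -E 'tcp|wrist|gap|grip'
```

```text
tcp_pos: [0.4919, 0.2952, 0.0209]
wrist_force: [1.4, 2.0, -6.5]
finger_gap: 0.0235
grip_force: 69.0
```

```bash

python3 -m handwheel '[[-0.3,-5.5,0,-0.098,0.2],[-1.1,-10.9,0,-0.196,0.2],[-2.4,-16.3,0,-0.295,0.2],[-4.3,-21.4,0,-0.393,0.2],[-4.3,-21.4,0,-0.393,0.2],[-4.3,-21.4,0,-0.393,0.2]]' 70| grep -E 'tcp|wrist|gap|grip'
python3 - <<'E'
from h import *
th=.3927;pv=np.array([.4887,.2395]);a=1.515+th;print("expect",pv+.056*np.array([np.cos(a),np.sin(a)]),"yaw",a)
E
python3 go.py .4682 .2914 .0209 1.907
```

```text
tcp_pos: [0.4701, 0.2921, 0.021]
wrist_force: [0.2, 1.8, -6.3]
finger_gap: 0.0239
grip_force: 69.2
expect [0.47018828 0.29235183] yaw 1.9077
t 19.15 tcp [0.4701 0.2921 0.021 ] yaw 1.9057 F [ 0.2  1.8 -6.3] gap 0.0239 grip 69.2 q6 1.65
zdown [-7.e-04 -1.e-04 -1.e+00] -> row [-0.1, -2.0, 0.1] -0.0013
```

Tracking the arc with low force. Continuing 45°, then checking.

```bash

python3 -m handwheel '[[-0.3,-5.5,0,-0.098,0.2],[-1.1,-10.9,0,-0.196,0.2],[-2.4,-16.3,0,-0.295,0.2],[-4.3,-21.4,0,-0.393,0.2],[-6.6,-26.4,0,-0.491,0.2],[-9.4,-31.1,0,-0.589,0.2],[-12.7,-35.5,0,-0.687,0.2],[-16.4,-39.6,0,-0.785,0.2]]' 70| grep -E 'tcp|wrist|gap|grip'
python3 -m handwheel '[[0,0,0,0,0.2],[0,0,0,0,0.2]]' 70| grep -E 'tcp|wrist|gap|grip'
python3 - <<'E'
from h import *
pv=np.array([.4887,.2395]);a=1.515
for t in(67.5,88,90): b=a+np.radians(t);print(t,pv+.056*np.array([np.cos(b),np.sin(b)]),b)
E
```

```text
tcp_pos: [0.4383, 0.2637, 0.021]
wrist_force: [0.9, 2.7, -6.0]
finger_gap: 0.0237
grip_force: 69.3
tcp_pos: [0.4383, 0.2635, 0.021]
wrist_force: [0.3, 2.4, -7.2]
finger_gap: 0.0238
grip_force: 69.3
67.5 [0.43823837 0.26378217] 2.6930972450961725
88 [0.4329302 0.2445724] 3.05088974175501
90 [0.43278715 0.24262297] 3.0857963267948962
```

```bash

python3 -m handwheel '[[-0.3,-5.5,0,-0.098,0.2],[-1.1,-10.9,0,-0.196,0.2],[-2.4,-16.3,0,-0.295,0.2],[-4.3,-21.4,0,-0.393,0.2],[-4.3,-21.4,0,-0.393,0.2],[-4.3,-21.4,0,-0.393,0.2]]' 70| grep -E 'tcp|wrist|gap|grip'
python3 -m handwheel '[[0,0,2,0,0.2],[0,0,3,0,0.2],[0,0,4,0,0.2],[0,0,4,0,0.2]]' 70| grep -E 'tcp|wrist'
python3 go.py .4328 .2426 .0096 3.086
```

```text
tcp_pos: [0.4329, 0.2424, 0.021]
wrist_force: [-0.8, 1.2, -6.8]
finger_gap: 0.0238
grip_force: 69.4
tcp_pos: [0.4329, 0.2424, 0.0169]
wrist_force: [-0.9, 0.5, -5.4]
t 21.15 tcp [0.4329 0.2424 0.0169] yaw 3.0854 F [-0.9  0.5 -5.4] gap 0.0237 grip 69.5 q6 0.4
zdown [-3.e-04 -2.e-04 -1.e+00] -> row [0.1, 0.2, 7.3] -0.0006
```

The spring still pulls with 5.4 N at only 7 mm drawn, so the pin is already entering the hole. Lowering it the rest of the way and releasing.

```bash

python3 -m handwheel '[[0,0,2,0,0.2],[0,0,4,0,0.2],[0,0,6,0,0.2],[0,0,7,0,0.2],[0,0,7,0,0.2]]' 70| grep -E 'tcp|wrist'
python3 -m handwheel '[[0,0,0,0,0.35],[0,0,0,0,0.55],[0,0,0,0,0.55],[0,0,0,0,0.55]]' 40| grep -E 'tcp|wrist|gap'
python3 -m handwheel '[[0,0,-20,0,0.55],[0,0,-50,0,0.55],[0,0,-95,0,0.55],[0,0,-95,0,0.55],[0,0,-95,0,0.55]]' | grep -E 'tcp|wrist'
```

```text
tcp_pos: [0.433, 0.2424, 0.01]
wrist_force: [-1.4, 1.3, -4.4]
tcp_pos: [0.4339, 0.2424, 0.0106]
wrist_force: [0.3, -0.4, -0.1]
finger_gap: 0.047
tcp_pos: [0.4345, 0.2428, 0.1065]
wrist_force: [-0.0, 0.6, 0.2]
```

```bash

python3 -m handwheel '[[0,-40,-20,0,0.55],[0,-90,-40,0,0.55],[0,-140,-40,0,0.55],[0,-190,-40,0,0.55],[0,-240,-40,0,0.55],[0,-290,-40,0,0.55],[0,-330,-40,0,0.55],[0,-340,-40,0,0.55]]' | grep -E 'tcp|wrist'
python3 -m handwheel '[[0,-60,0,0,0.55],[0,-60,0,0,0.55],[0,-60,0,0,0.55],[0,-60,0,0,0.55]]' | grep -E 'tcp|wrist'
python3 - <<'E'
from h import *
c=cam("scene");t=cam("top");np.savez("s6.npz",**c);np.savez("t6.npz",**t)
a=cv2.resize(c["color"][120:260,190:330],(400,400),interpolation=cv2.INTER_CUBIC);b=cv2.resize(t["color"][125:215,130:220],(400,400),interpolation=cv2.INTER_CUBIC)
cv2.imwrite("pics/s6.png",np.hstack([a,b]))
o=dict(np.load("scene0.npz"))
k=[x for x in redknob(c,.068) if x[0][0]>205 and x[0][0]<260 and 130<x[0][1]<180];print("scene",k)
print("top",[x for x in redknob(t,.068) if 140<x[0][0]<210 and x[0][1]>120])
for z in(.058,.067):
    print(z,proj(c,[.4328,.2426,z]),proj(t,[.4328,.2426,z]))
E
```

```text
tcp_pos: [0.4133, -0.1006, 0.1438]
wrist_force: [-0.3, 0.3, -0.5]
tcp_pos: [0.4102, -0.1557, 0.1443]
wrist_force: [0.2, -0.2, -0.5]
scene [([216, 157, 8, 7, 45], [219.6, 160.0], [0.4287, 0.2336, 0.068])]
top [([162, 190, 10, 9, 70], [166.4, 193.8], [0.4332, 0.241, 0.068])]
0.058 (np.float64(220.00049941848192), np.float64(161.407319586246)) (np.float64(166.62594659564954), np.float64(194.20093725217166))
0.067 (np.float64(219.89576511946842), np.float64(158.8328957352413)) (np.float64(165.8130549423136), np.float64(194.01783487066817))
```

View pics/s6.png

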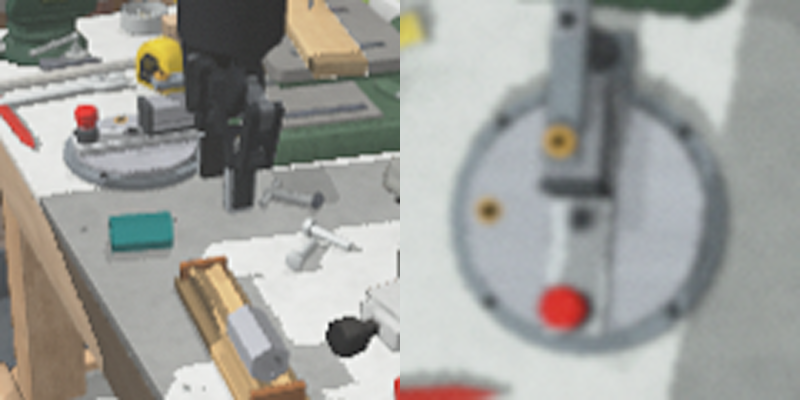

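The last picture shows the knob over the drilling hole (top ≈(562,308)). Its centroid sits in the same place relative to its projection as when the pin was down before. The sleeve is under the bush against the wall, and the spare is still on the rack.

```bash
python3 -c "
from workcell import workorder;print(workorder.hand_in())"
```

```text
the job is handed in; nothing more can be done
None
```

I handed the job in at about 24 s: the left sleeve went fully home in the nest deep end first, so I did not have to turn it. The arm is swung under the drill bush with the pin down in the drilling hole, and the second sleeve is still on the rack.

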